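# Sort loose electronics parts into their trays

## Robot

A 6-joint arm with a two-finger parallel gripper is mounted at the origin on the work surface. World frame = base frame: x ahead of the robot, y to its left, z up, the work surface at z = 0. Lengths are in m, angles in rad, forces in N, time in s.
With the tool pointing down it reaches from about 0.35 to 0.8 m from the base axis. Payload 7.3 kg.
Tool frame: the origin (TCP) lies midway between the tips of the shut fingers; the grasp point (between the pads) lies 19 mm behind it (manip.pinch_z is the distance from the TCP to the grasp point, in m); z points along the fingers, y is the line along which they close (so a half turn about z gives the same grasp; the last joint's range is limited). The gripper opens to 85 mm and grips with 20 to 120 N. Pads are 22 mm wide; open, the fingers measure 114 mm over their backs; the gripper's body (76 mm by 85 mm) begins 54 mm behind the grasp point. The pads swing forward as they close: fully open they stand 13 mm farther back than shut.
Start: joints at [-1.392, 0.342, 1.524, -0, 1.275, -0.146], TCP at [0.168, -0.498, 0.231] pointing down, gripper open.
Joint ranges: [-2.53, 2.53], [-0.77, 2.02], [0.04, 2.7], [-1, 4.14], [0.28, 2.66], [-3.11, 3.11]. Speed limits (rad/s): [2.57, 2.57, 3.14, 3.14, 3.14, 3.14].

## Interface

Orientations are given as [roll, pitch, yaw] about the fixed x, y, z axes, in that order (R = Rz(yaw) Ry(pitch) Rx(roll)).
In Python, from cell import manip gives the robot as it stands. The module is installed in compiled form; this text tells all that it offers.
- The arm moves only by the tool jog_arm, never from a script. Its argument "rows" is a list of rows, each a list of 4 numbers: the shift along the tool's x, y, z in cm, then the turn about the tool's z in degrees. In form: [[tx, ty, tz, roll], ...]. A call has 1 to 12 rows; each row shifts and turns the commanded pose from where the row before left it, along the tool's axes as they then stand; what a row does not reach is not made up. A row lasts 1/8 s, in which the tool goes at most 62.5 mm and 10.7 degrees, less where a joint would pass 70% of its speed; a pose out of reach is approached as far as the arm can. A call is refused whole if a number of a shift passes 6.25 or a number of a turn 10.7, either way. A call with a gripper value outside its range is refused whole. "claw" is the finger opening in cm, from 0 to 8.54, set as the call begins (left out, the last holds). The fingers move at their own pace and stop on an object; "squeeze" is the grip in N (left out, the last holds). Time passes only in rows, so rows that do not move let the fingers close. It gives the time, the measured TCP pose, the force, the opening and the grip force at its end, in the units of the state.
- manip.read_state(): the state, without advancing time (a new reading comes with each control period).
- manip.camera(name): name is "scene" or "top" or "wrist"; returns a dict with "frame" (420x560x3 uint8, red, green, blue), "depth" (420x560 float32, m along the optical axis (not along the pixel's ray), 0 where there is no reading), "fx", "fy", "cx", "cy" (pixels), "cam_to_world" (4x4, takes a point from camera to world coordinates). Camera axes: x right, y down, z forward; pixel columns grow to the right and rows downward; lengths in m; the calibration is good to about 2 mm. A picture is of the moment at which its call begins.
- manip.job_done(): hands the job in; it is judged then, once.
The state is a dict: "t": time; "qpos": joint angles; "joint_velocities": joint speeds; "joint_efforts": joint torques, N m; "ee_pos": TCP position; "tool_rot": TCP orientation; "force": force on the tool from outside, world axes, zero at the start; "torque": the same for the moment, N m; "gripper_width": finger opening in m; "grasp_force": force on a finger pad.
Only numpy, scipy, OpenCV 4.12 (cv2) and the standard library are available. Lean on these libraries where they do the work, as an engineer would, in place of code of your own. Each camera call takes 0.05 s, during which the arm holds its last target. There are 200 camera calls.

## Task

Tidy the loose parts into their trays: lay the two red relay boards flat in the yellow tray, one in each bay, stand the two blue capacitors upright in the white tray, one in each bay, and put the silver heat sink into the green tray with its fins up. Set every part down gently rather than dropping it, flat on the tray floor. Leave the blue circuit board where it lies.

Things in the scene. Friction and masses are not known exactly. Their poses are not given: they have to be found in the camera images.
- relay_board_a: red relay circuit board lying flat: 50 (own x) x 34 (own y) mm, 8 mm thick, with one black relay block standing at its middle, 16 mm along own x, 20 mm along own y, reaching to 24 mm above the underside; all else on the board is lower than 10.5 mm. Origin: centre of the underside, z up. About 40 g. Easily held by the relay block across its 16 mm. Identical to the other red board
- relay_board_b: red relay circuit board lying flat: 50 (own x) x 34 (own y) mm, 8 mm thick, with one black relay block standing at its middle, 16 mm along own x, 20 mm along own y, reaching to 24 mm above the underside; all else on the board is lower than 10.5 mm. Origin: centre of the underside, z up. About 40 g. Easily held by the relay block across its 16 mm. Identical to the other red board
- capacitor_a: blue can capacitor with a silver top, standing upright: plain cylinder 30 mm in diameter, 45 mm tall. Origin: centre of the underside, z up. About 50 g. Identical to the other capacitor
- capacitor_b: blue can capacitor with a silver top, standing upright: plain cylinder 30 mm in diameter, 45 mm tall. Origin: centre of the underside, z up. About 50 g. Identical to the other capacitor
- heat_sink: silver finned heat sink, 40 x 40 mm, 30 mm tall; a solid base 6 mm thick with six upright fins that run along own x, the outer two flush with the sides (own y = +-20 mm), where it can be gripped. Origin: centre of the underside, z up, fins up. About 60 g
- board_tray: yellow open tray fixed to the bench, 80 (own x) x 129 (own y) mm, 12 mm tall, walls and floor 3 mm thick; a divider of the same height across the middle leaves two bays side by side along own y, each 74 x 60 mm inside, centred 31.5 mm either side of the origin along y. Origin: centre of the underside, z up. Its yaw is within 0.2 rad of zero
- capacitor_tray: white open tray fixed to the bench, 66 (own x) x 129 (own y) mm, 12 mm tall, walls and floor 3 mm thick; a divider of the same height across the middle leaves two bays side by side along own y, each 60 x 60 mm inside, centred 31.5 mm either side of the origin along y. Origin: centre of the underside, z up. Its yaw is within 0.2 rad of zero
- heatsink_tray: green open tray fixed to the bench, 72 x 72 mm, 12 mm tall, walls and floor 3 mm thick, one bay 66 x 66 mm inside. Origin: centre of the underside, z up. Its yaw is within 0.2 rad of zero
- blue_board: blue circuit board that stays on the bench: 66 (own x) x 40 (own y) mm, at most 13 mm tall, no relay on it. Origin: centre of the underside, z up
Not all that is in view belongs to the job. What is shaped like the heat_sink but turquoise is not meant. What is shaped like the relay_board_a but turquoise is not meant.

How it is judged:
At the end, for the whole second after the job is handed in: One red board in each yellow bay (within 22 mm in tray x, 16 mm in y of the bay centre), one capacitor in each white bay (17 mm each way), heat sink in the green tray (16 mm each way); each tilted under 0.12 rad, underside within 4 mm of the tray floor, at rest (under 20 mm/s) ((((x of relay_board_a in the frame of board_tray between -0.022 and 0.022 m and y of relay_board_a in the frame of board_tray between 0.0155 and 0.0475 m) and (x of relay_board_b in the frame of board_tray between -0.022 and 0.022 m and y of relay_board_b in the frame of board_tray between -0.0475 and -0.0155 m)) or ((x of relay_board_a in the frame of board_tray between -0.022 and 0.022 m and y of relay_board_a in the frame of board_tray between -0.0475 and -0.0155 m) and (x of relay_board_b in the frame of board_tray between -0.022 and 0.022 m and y of relay_board_b in the frame of board_tray between 0.0155 and 0.0475 m))) and (((x of capacitor_a in the frame of capacitor_tray between -0.017 and 0.017 m and y of capacitor_a in the frame of capacitor_tray between 0.0145 and 0.0485 m) and (x of capacitor_b in the frame of capacitor_tray between -0.017 and 0.017 m and y of capacitor_b in the frame of capacitor_tray between -0.0485 and -0.0145 m)) or ((x of capacitor_a in the frame of capacitor_tray between -0.017 and 0.017 m and y of capacitor_a in the frame of capacitor_tray between -0.0485 and -0.0145 m) and (x of capacitor_b in the frame of capacitor_tray between -0.017 and 0.017 m and y of capacitor_b in the frame of capacitor_tray between 0.0145 and 0.0485 m))) and x of heat_sink in the frame of heatsink_tray between -0.016 and 0.016 m and y of heat_sink in the frame of heatsink_tray between -0.016 and 0.016 m and angle between each of relay_board_a, relay_board_b, capacitor_a, capacitor_b, heat_sink's own z axis and vertical below 0.12 rad and z of relay_board_a in the frame of board_tray between 0 and 0.007 m and linear speed of each of relay_board_a, relay_board_b, capacitor_a, capacitor_b, heat_sink below 0.02 m/s and z of relay_board_b in the frame of board_tray between 0 and 0.007 m and z of capacitor_a in the frame of capacitor_tray between 0 and 0.007 m and z of capacitor_b in the frame of capacitor_tray between 0 and 0.007 m and z of heat_sink in the frame of heatsink_tray between 0 and 0.007 m); the robot touches nothing.
It fails at once if The blue circuit board is moved by more than 15 mm (distance of blue_board from where it was at the start of the episode above 0.015 m).
It fails at once if A part is dropped into its tray: it moves faster than 0.75 m/s while less than 30 mm above the bench and over its tray (a fall of about 29 mm) ((horizontal distance between relay_board_a and board_tray below 0.06 m and height (world z) of relay_board_a below 0.03 m and linear speed of relay_board_a above 0.75 m/s) or (horizontal distance between relay_board_b and board_tray below 0.06 m and height (world z) of relay_board_b below 0.03 m and linear speed of relay_board_b above 0.75 m/s) or (horizontal distance between capacitor_a and capacitor_tray below 0.06 m and height (world z) of capacitor_a below 0.03 m and linear speed of capacitor_a above 0.75 m/s) or (horizontal distance between capacitor_b and capacitor_tray below 0.06 m and height (world z) of capacitor_b below 0.03 m and linear speed of capacitor_b above 0.75 m/s) or (horizontal distance between heat_sink and heatsink_tray below 0.06 m and height (world z) of heat_sink below 0.03 m and linear speed of heat_sink above 0.75 m/s)).
It also fails if it takes over 107 s, if anything falls off the work surface, if the arm or the gripper's body presses on something with over 40 N, if the wrist force passes 120 N, or if a joint passes its speed limit or range.

## Working session

There is one attempt and no reset: what is moved stays moved. The work goes in short steps, Python scripts to look and compute and a tool call to move; the robot and the scene stay as the last step left them, time stands still between calls to the robot, and variables do not carry over. Pictures are saved under pics/ and viewed, at most 14 in all, crops included, and the job is handed in when it is done.

Besides the shell and the picture viewer there is one more tool, called after "Call:" in YAML: its name, and indented under it one key for each argument. jog_arm: Moves the arm, as the interface text tells. Its arguments: {"type":"object","properties":{"rows":{"type":"array"},"claw":{"type":"number"},"squeeze":{"type":"number"}},"required":["rows"]}

```bash
mkdir -p pics
python3 - <<'E'
from cell import manip
import cv2,pickle,numpy as np
s=manip.read_state();print({k:np.round(v,3).tolist() for k,v in s.items()},manip.pinch_z)
d={}
for n in("top","scene"):
    c=manip.camera(n);d[n]=c
    cv2.imwrite(f"pics/{n}0.png",c["frame"][:,:,::-1]);print(n,c["fx"],c["cx"],c["cy"],np.round(c["cam_to_world"],3).tolist())
pickle.dump(d,open("v0.pkl","wb"))
E
```

```text
{'t': 0.0, 'qpos': [-1.392, 0.343, 1.525, 0.0, 1.275, -0.146], 'joint_velocities': [0.001, 0.001, -0.001, 0.001, -0.0, -0.001], 'joint_efforts': [-0.003, -43.368, -24.601, -0.0, 0.008, 0.0], 'ee_pos': [0.168, -0.497, 0.231], 'tool_rot': [-3.14, -0.0, 0.325], 'force': [0.082, -0.846, -0.616], 'torque': [-0.003, 0.042, 0.072], 'grasp_force': 0.0, 'gripper_width': 0.086} 0.0187
top 525.8925084660826 274.7015451129358 209.3979780047476 [[0.024, -0.999, 0.035, 0.534], [-1.0, -0.024, -0.01, 0.021], [0.011, -0.035, -0.999, 1.113], [0.0, 0.0, 0.0, 1.0]]
scene 539.9386037930904 270.81334365052766 218.01793414732327 [[-0.849, 0.314, -0.426, 1.087], [0.529, 0.513, -0.676, 0.807], [0.006, -0.799, -0.602, 0.775], [0.0, 0.0, 0.0, 1.0]]
```

View pics/top0.png

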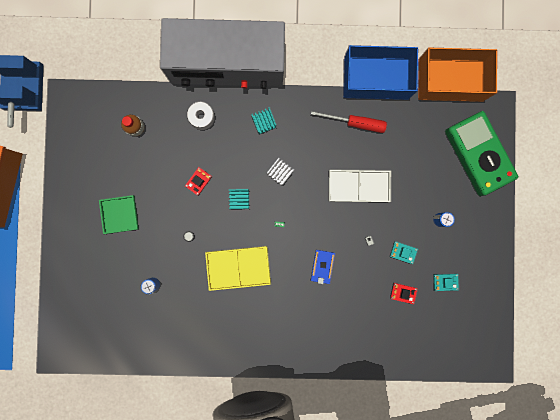

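View pics/scene0.png

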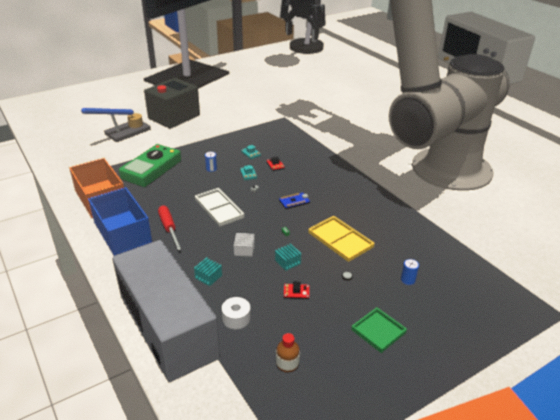

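The top view shows what could be confused:
- **Red boards:** (199,181) and (404,294). The turquoise boards at (404,252) and (447,283) are decoys.
- **Heat sinks:** the silver one is at (280,171). The turquoise ones at (239,199) and (263,121) are decoys.
- **Capacitors:** (149,286) and (447,219).
- **Trays:** yellow (238,269), white (360,186), green (118,214).
- **Blue board:** (322,267), which stays where it is.

```bash
cat > h.py <<'E'
import numpy as np,cv2
def ray(c,uv,z):
    uv=np.atleast_2d(np.asarray(uv,float));T=c["cam_to_world"]
    d=np.c_[(uv[:,0]-c["cx"])/c["fx"],(uv[:,1]-c["cy"])/c["fy"],np.ones(len(uv))]@T[:3,:3].T
    return T[:3,3]+d*((z-T[2,3])/d[:,2])[:,None]
def hmap(c):
    v,u=np.mgrid[:420,:560];D=c["depth"];T=c["cam_to_world"]
    p=np.stack([(u-c["cx"])/c["fx"]*D,(v-c["cy"])/c["fy"]*D,D],-1)@T[:3,:3].T+T[:3,3];p[D==0]=np.nan
    return p
def rect(c,mask,z):
    cs,_=cv2.findContours(mask.astype(np.uint8),cv2.RETR_EXTERNAL,cv2.CHAIN_APPROX_NONE)
    p=np.vstack([q[:,0] for q in cs if cv2.contourArea(q)>=4])
    w=ray(c,p,z)[:,:2].astype(np.float32)
    (x,y),(a,b),t=cv2.minAreaRect(w*1000)
    if a<b:a,b,t=b,a,t+90
    return np.round([x,y,a,b,(t+90)%180-90],1)   # mm, long side yaw deg
E
python3 - <<'E'
import pickle,cv2,numpy as np
from h import *
d=pickle.load(open("v0.pkl","rb"));c=d["top"];f=c["frame"];H=cv2.cvtColor(f,cv2.COLOR_RGB2HSV);P=hmap(c)
h,s,v=[H[...,i].astype(int) for i in range(3)]
def win(m,u,w,r):
    o=np.zeros_like(m);o[w-r:w+r,u-r:u+r]=m[w-r:w+r,u-r:u+r];return o
red=((h<8)|(h>172))&(s>140)&(v>70)
for n,m,u,w,r,z in[("redA",red,199,181,18,.008),("redB",red,404,294,18,.008),
 ("yellow",(h>20)&(h<36)&(s>120)&(v>80),238,269,40,.012),("white",(s<60)&(v>150),360,186,36,.012),("green",(h>45)&(h<80)&(s>100),118,214,26,.012),
 ("sink",(s<60)&(v>105),280,171,18,.03),("blueb",(h>105)&(h<130)&(s>120)&(v>80),322,267,25,.01),
 ("capA",(v>140)&(s<150),149,286,12,.045),("capB",(v>140)&(s<150),447,219,12,.045)]:
    k=win(m,u,w,r);print(n,k.sum(),rect(c,k,z),"hmax",np.nanpercentile(P[...,2][k],[5,50,95]).round(3))
t=[cv2.resize(f[w-25:w+25,u-25:u+25,::-1],(250,250),interpolation=cv2.INTER_CUBIC) for u,w in[(199,181),(404,294),(280,171),(149,286),(447,219),(404,265)]]
cv2.imwrite("pics/crop.png",np.vstack([np.hstack(t[:3]),np.hstack(t[3:])]))
E
```

```text
redA 258 [628.8 172.2  50.5  35.1 -34.5] hmax [0.003 0.007 0.012]
redB 256 [ 403.2 -264.4   50.5   34.5   78.3] hmax [0.004 0.008 0.012]
yellow 2428 [448.4  83.8 130.   81.  -83. ] hmax [-0.001  0.003  0.012]
white 1886 [ 626.8 -167.6  128.8   65.3  -88.6] hmax [-0.001  0.003  0.013]
green 1244 [554.4 335.4  74.7  72.3 -80.7] hmax [-0.001  0.003  0.013]
sink 429 [ 6.48e+02 -6.00e-01  4.84e+01  4.76e+01  5.39e+01] hmax [-0.001  0.009  0.032]
blueb 444 [455.5 -92.9  66.   40.   -8.3] hmax [0.004 0.008 0.011]
capA 134 [409.9 262.4  26.2  25.1  65.1] hmax [0.042 0.045 0.049]
capB 131 [ 560.  -342.6   26.7   24.5  -88.6] hmax [0.042 0.045 0.048]
```

View pics/crop.png

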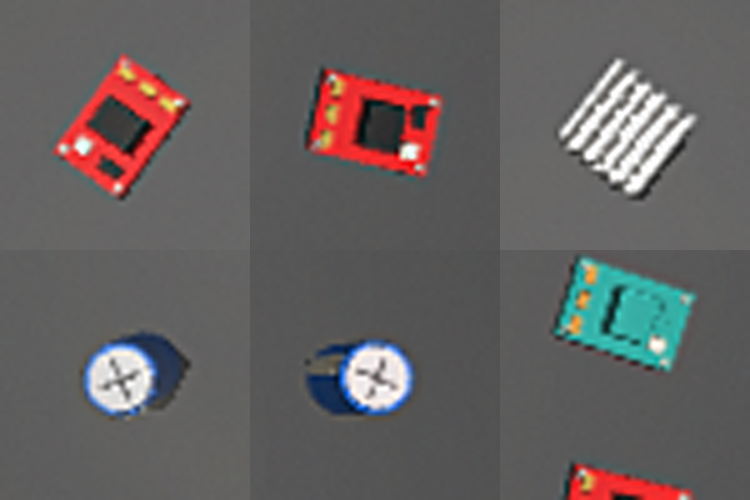

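The crops confirm my choices: both red boards with black relays, the silver sink with its fins running at about −40° yaw, and both capacitors. The measured sizes match the ones given. I'll start with red board B.

```bash
cat > go.py <<'E'
import sys,numpy as np
from cell import manip
# go.py x y z(mm) yaw(deg, mod 180): remaining shift in tool axes (cm) at present yaw, and turn (deg)
x,y,z,w=map(float,sys.argv[1:5]);s=manip.read_state();p=np.array(s["ee_pos"]);r=s["tool_rot"]
d=np.array([x,y,z])/1000-p;a=r[2];t=-((w-np.degrees(a)+90)%180-90)
c,n=np.cos(a),np.sin(a)
print("now",(p*1000).round(1),"yaw",np.degrees(a).round(1),"tilt",np.round([abs(r[0])-np.pi,r[1]],3),"shift cm",np.round(np.array([c*d[0]+n*d[1],n*d[0]-c*d[1],-d[2]])*100,2),"turn",round(t,1),"q6",round(s["qpos"][5],2))
E
python3 go.py 403 -264 120 168.3
```

```text
now [ 167.5 -497.2  230.7] yaw 18.6 tilt [-0.001 -0.   ] shift cm [ 29.76 -14.58  11.07] turn 30.3 q6 -0.15
```

Call:
jog_arm:
  rows:
    - [4.25,-2.08,1.0,0]
    - [4.25,-2.08,1.0,0]
    - [4.25,-2.08,2.0,0]
    - [4.25,-2.08,2.0,0]
    - [4.25,-2.08,2.0,0]
    - [4.25,-2.08,2.0,0]
    - [4.25,-2.08,1.0,0]
    - [0,0,0,10.1]
    - [0,0,0,10.1]
    - [0,0,0,10.1]
    - [0,0,0,0]
  claw: 4.5
  squeeze: 30

```text
t: 1.48
ee_pos: [0.4029, -0.2644, 0.121]
tool_rot: [-3.141, 0.001, -0.202]
force: [-0.4, 0.7, 0.9]
gripper_width: 0.045
grasp_force: 0.0
```

```bash
python3 go.py 403 -264 12 168.3
python3 - <<'E'
from cell import manip
import cv2,numpy as np
from h import *
c=manip.camera("wrist");f=c["frame"];cv2.imwrite("pics/w1.png",f[:,:,::-1])
h,s,v=cv2.split(cv2.cvtColor(f,cv2.COLOR_RGB2HSV));P=hmap(c)
red=((h<8)|(h>172))&(s>140)&(v>70);print(red.sum(),rect(c,red,.008),np.nanpercentile(P[...,2][red],[5,50,95]).round(4))
k=red&(np.abs(P[...,2]-.0225)<.004);b=(P[...,2]>.018)&(P[...,2]<.03)&(v<90)
print(b.sum(),b.sum()>20 and rect(c,b,.024))
E
```

```text
now [ 402.9 -264.4  121. ] yaw -11.6 tilt [-0.     0.001] shift cm [ 0.   -0.04 10.9 ] turn 0.1 q6 1.03
2155 [ 402.1 -264.9   50.5   34.6   78.4] [0.0069 0.0086 0.0112]
639 [ 403.1 -265.2   20.    15.   -12. ]
```

View pics/w1.png

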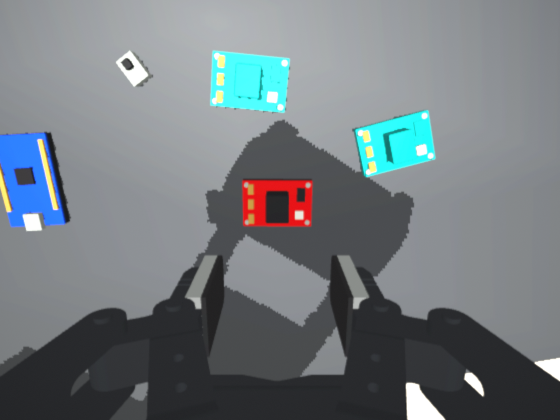

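The wrist view shows red board B at (278,203) with its relay aligned between the fingers. The relay measures 20×15 mm at (403,−265), which agrees with the top view. I'll descend and grip.

Call:
jog_arm:
  rows:
    - [0,0.03,3,0]
    - [0,0.03,3,0]
    - [0,0,2.5,0]
    - [0,0,1.5,0]
    - [0,0,0.8,0]
    - [0,0,0,0]

```text
t: 2.28
ee_pos: [0.403, -0.2653, 0.0133]
tool_rot: [3.142, 0.0, -0.203]
force: [0.3, 0.3, -1.0]
gripper_width: 0.045
grasp_force: 0.0
```

Call:
jog_arm:
  rows:
    - [0,0,0,0]
    - [0,0,0,0]
    - [0,0,0,0]
    - [0,0,0,0]
    - [0,0,0,0]
  claw: 0.5

```text
t: 2.9
ee_pos: [0.4034, -0.2656, 0.0141]
tool_rot: [3.141, -0.001, -0.204]
force: [-1.2, 1.5, 6.1]
gripper_width: 0.0151
grasp_force: 31.6
```

Call:
jog_arm:
  rows:
    - [0,0,-1,0]
    - [0,0,-2,0]
    - [0,0,-4,0]
    - [0,0,0,0]

```text
t: 3.4
ee_pos: [0.4044, -0.2665, 0.0862]
tool_rot: [3.138, -0.005, -0.204]
force: [0.0, -0.2, -1.1]
gripper_width: 0.015
grasp_force: 30.9
```

```bash
python3 go.py 444.6 52.5 90 97;python3 go.py 452.2 115.1 90 97
```

```text
now [ 404.4 -266.5   86.2] yaw -11.7 tilt [-0.003 -0.005] shift cm [ -2.52 -32.05  -0.38] turn 71.3 q6 1.03
now [ 404.4 -266.5   86.2] yaw -11.7 tilt [-0.003 -0.005] shift cm [ -3.04 -38.34  -0.38] turn 71.3 q6 1.03
```

Call:
jog_arm:
  rows:
    - [-0.3,-4.6,0,0]
    - [-0.3,-4.6,0,0]
    - [-0.3,-4.6,0,0]
    - [-0.3,-4.6,0,0]
    - [-0.2,-4.6,0,0]
    - [-0.2,-4.6,0,0]
    - [-0.2,-4.6,0,0]
    - [0,0,0,0]

```text
t: 4.4
ee_pos: [0.4501, 0.0563, 0.0828]
tool_rot: [-3.141, 0.001, -0.2]
force: [-0.3, -0.5, -0.9]
gripper_width: 0.015
grasp_force: 30.9
```

Call:
jog_arm:
  rows:
    - [0,0,0,-9.9]
    - [0,0,0,-9.9]
    - [0,0,0,-9.9]
    - [0,0,0,-9.9]
    - [0,0,0,-9.9]
    - [0,0,0,-9.9]
    - [0,0,0,-9.9]
    - [0,0,0,-9.9]
    - [0,0,0,-9.9]
    - [0,0,0,-9.9]
    - [0,0,0,-9.7]
    - [0,0,0,0]

```text
t: 5.9
ee_pos: [0.4501, 0.053, 0.0829]
tool_rot: [-3.141, 0.0, 1.691]
force: [-0.3, 0.1, -0.1]
gripper_width: 0.0148
grasp_force: 30.9
```

```bash
python3 go.py 452.2 52.5 18 97;python3 - <<'E'
from cell import manip
import cv2,numpy as np
from h import *
c=manip.camera("wrist");f=c["frame"];cv2.imwrite("pics/w2.png",f[:,:,::-1])
h,s,v=cv2.split(cv2.cvtColor(f,cv2.COLOR_RGB2HSV))
print(rect(c,(h>20)&(h<36)&(s>120)&(v>80),.012))
E
```

```text
now [450.1  53.   82.9] yaw 96.9 tilt [-0.001  0.   ] shift cm [-0.07  0.2   6.49] turn -0.1 q6 -0.17
[447.2  84.2 130.   80.8 -82.9]
```

View pics/w2.png

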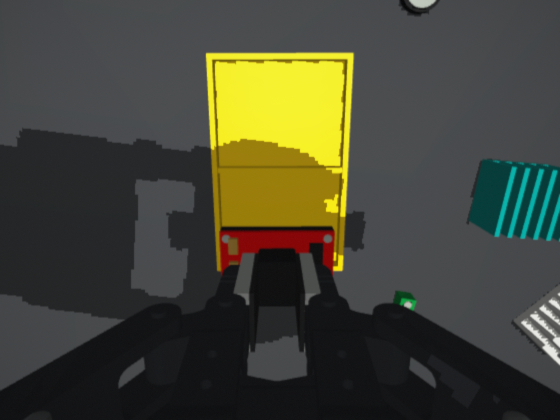

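The board hangs level and parallel to the tray, over the near bay at about (277,250). I'll lower it and release.

Call:
jog_arm:
  rows:
    - [0,0.1,2.5,0]
    - [0,0,2,0]
    - [0,0,1,0]
    - [0,0,0.6,0]
    - [0,0,0.35,0]
    - [0,0,0,0]

```text
t: 6.7
ee_pos: [0.4517, 0.0538, 0.0189]
tool_rot: [3.141, 0.0, 1.693]
force: [-0.4, 0.2, -0.7]
gripper_width: 0.015
grasp_force: 30.9
```

Call:
jog_arm:
  rows:
    - [0,0,0,0]
    - [0,0,0,0]
    - [0,0,0,0]
    - [0,0,-1,0]
    - [0,0,-4,0]
    - [0,0,-5,0]
    - [0,0,0,0]
  claw: 3.5

```text
t: 7.58
ee_pos: [0.454, 0.0538, 0.1227]
tool_rot: [3.133, 0.002, 1.693]
force: [0.1, 0.4, -1.0]
gripper_width: 0.0349
grasp_force: 0.0
```

```bash
python3 go.py 627.5 171.5 120 55.5
```

```text
now [454.   53.8 122.7] yaw 97.0 tilt [-0.008  0.002] shift cm [ 9.56 18.66  0.27] turn 41.5 q6 -0.17
```

Call:
jog_arm:
  rows:
    - [2.4,4.66,0,0]
    - [2.4,4.66,0,0]
    - [2.4,4.66,0,0]
    - [2.4,4.66,0,0]
    - [0,0,0,10.4]
    - [0,0,0,10.4]
    - [0,0,0,10.4]
    - [0,0,0,10.3]
    - [0,0,0,0]
  claw: 4.5

```text
t: 8.7
ee_pos: [0.6243, 0.1718, 0.1179]
tool_rot: [-3.141, 0.001, 0.97]
force: [-1.0, -0.4, 0.6]
gripper_width: 0.0451
grasp_force: 0.0
```

```bash
cat > relay.py <<'E'
from cell import manip
import cv2,numpy as np
from h import *
c=manip.camera("wrist");f=c["frame"]
h,s,v=cv2.split(cv2.cvtColor(f,cv2.COLOR_RGB2HSV));P=hmap(c)
red=((h<8)|(h>172))&(s>140)&(v>70);n,l,st,_=cv2.connectedComponentsWithStats(red.astype(np.uint8))
red=l==1+np.argmax(st[1:,4]);r=rect(c,red,.008);print("board",r)
b=(P[...,2]>.018)&(P[...,2]<.03)&(np.hypot(P[...,0]*1000-r[0],P[...,1]*1000-r[1])<25)
print("relay",rect(c,b,.024))
E
python3 relay.py; python3 go.py 627.5 171.5 14 55.5
```

```text
board [627.9 172.7  50.3  34.8 -34.9]
relay [627.9 173.2  21.   15.7  55.6]
now [624.4 171.8 118.1] yaw 55.7 tilt [-0.001  0.001] shift cm [ 0.15  0.27 10.41] turn 0.2 q6 0.75
```

Call:
jog_arm:
  rows:
    - [0.3,0.22,3,0]
    - [0,0,3,0]
    - [0,0,2.3,0]
    - [0,0,1.3,0]
    - [0,0,0.8,0]
    - [0,0,0,0]

```text
t: 9.5
ee_pos: [0.6283, 0.1731, 0.0147]
tool_rot: [-3.142, 0.0, 0.97]
force: [0.1, 0.1, 0.4]
gripper_width: 0.045
grasp_force: 0.0
```

Call:
jog_arm:
  rows:
    - [0,0,0,0]
    - [0,0,0,0]
    - [0,0,0,0]
    - [0,0,0,0]
    - [0,0,0,0]
  claw: 0.5

```text
t: 10.12
ee_pos: [0.629, 0.1732, 0.0158]
tool_rot: [3.14, -0.001, 0.969]
force: [0.7, -1.2, 5.5]
gripper_width: 0.0152
grasp_force: 31.6
```

Call:
jog_arm:
  rows:
    - [0,0,-1,0]
    - [0,0,-2,0]
    - [0,0,-4,0]
    - [0,0,0,0]

```text
t: 10.62
ee_pos: [0.6304, 0.1734, 0.0887]
tool_rot: [3.137, -0.005, 0.969]
force: [-0.4, 0.2, -0.5]
gripper_width: 0.015
grasp_force: 30.9
```

```bash
python3 go.py 444.2 115.2 90 97
```

```text
now [630.4 173.4  88.7] yaw 55.5 tilt [-0.005 -0.005] shift cm [-15.34 -12.05  -0.13] turn -41.5 q6 0.75
```

Call:
jog_arm:
  rows:
    - [-3.84,-3.01,0,0]
    - [-3.84,-3.01,0,0]
    - [-3.83,-3.01,0,0]
    - [-3.83,-3.01,0,0]
    - [0,0,0,-10.4]
    - [0,0,0,-10.4]
    - [0,0,0,-10.4]
    - [0,0,0,-10.3]
    - [0,0,0,0]

```text
t: 11.75
ee_pos: [0.4418, 0.1148, 0.0844]
tool_rot: [-3.141, 0.0, 1.692]
force: [-0.1, -0.9, -0.7]
gripper_width: 0.0148
grasp_force: 30.9
```

```bash
python3 go.py 444.2 115.2 19 97
```

```text
now [441.8 114.8  84.4] yaw 96.9 tilt [-0.001  0.   ] shift cm [0.01 0.25 6.54] turn -0.1 q6 -0.03
```

Call:
jog_arm:
  rows:
    - [0,0.15,2.5,0]
    - [0,0,2,0]
    - [0,0,1,0]
    - [0,0,0.6,0]
    - [0,0,0.4,0]
    - [0,0,0,0]

```text
t: 12.5
ee_pos: [0.4439, 0.115, 0.0199]
tool_rot: [3.141, 0.0, 1.693]
force: [-0.1, 0.3, 0.0]
gripper_width: 0.0153
grasp_force: 30.9
```

Call:
jog_arm:
  rows:
    - [0,0,0,0]
    - [0,0,0,0]
    - [0,0,0,0]
    - [0,0,-1,0]
    - [0,0,-4,0]
    - [0,0,-5,0]
    - [0,0,0,0]
  claw: 3.5

```text
t: 13.38
ee_pos: [0.4461, 0.1153, 0.1237]
tool_rot: [3.133, 0.0, 1.693]
force: [0.5, -0.7, -0.5]
gripper_width: 0.0349
grasp_force: 0.0
```

```bash
python3 go.py 409.9 262.4 130 97
```

```text
now [446.1 115.3 123.7] yaw 97.0 tilt [-0.008  0.   ] shift cm [15.04 -1.8  -0.63] turn 0.0 q6 -0.04
```

Call:
jog_arm:
  rows:
    - [3.76,-0.45,-0.2,0]
    - [3.76,-0.45,-0.2,0]
    - [3.76,-0.45,-0.2,0]
    - [3.76,-0.45,0,0]
    - [0,0,0,0]
  claw: 6

```text
t: 14.0
ee_pos: [0.4064, 0.2637, 0.1252]
tool_rot: [-3.141, 0.0, 1.697]
force: [0.2, -0.7, 0.5]
gripper_width: 0.0599
grasp_force: 0.0
```

```bash
cat > cap.py <<'E'
from cell import manip
import cv2,numpy as np,sys
from h import *
c=manip.camera("wrist");f=c["frame"];x,y=float(sys.argv[1])/1000,float(sys.argv[2])/1000
P=hmap(c);b=(P[...,2]>.039)&(P[...,2]<.052)&(np.hypot(P[...,0]-x,P[...,1]-y)<.03)
q=ray(c,cv2.findContours(b.astype(np.uint8),0,1)[0][0][:,0],.045)[:,:2].astype(np.float32)
print(b.sum(),np.round(np.array(cv2.minEnclosingCircle(q)[0])*1000,1),rect(c,b,.045),np.nanmedian(P[...,2][b]))
cv2.imwrite(f"pics/cap{int(x*1000)}.png",f[:,:,::-1])
E
python3 cap.py 409.9 262.4; python3 go.py 409.9 262.4 18 97
```

```text
1669 [408.4 263.1] [408.4 263.   30.1  30.1 -40.9] 0.045917515449374974
now [406.7 262.6 125.2] yaw 97.1 tilt [-0.001  0.001] shift cm [-0.05  0.31 10.72] turn 0.1 q6 0.29
```

The wrist camera puts the capacitor at (408.4, 263.0), 30.1 mm across, with its top at 45 mm. That matches the description.

Call:
jog_arm:
  rows:
    - [0.05,0.17,3,0]
    - [0,0,3,0]
    - [0,0,2.5,0]
    - [0,0,1.7,0]
    - [0,0,1.0,0]
    - [0,0,0,0]

```text
t: 14.8
ee_pos: [0.409, 0.2621, 0.0133]
tool_rot: [-3.14, 0.001, 1.692]
force: [0.6, 0.5, 0.4]
gripper_width: 0.06
grasp_force: 0.0
```

Call:
jog_arm:
  rows:
    - [0,0,0,0]
    - [0,0,0,0]
    - [0,0,0,0]
    - [0,0,0,0]
    - [0,0,0,0]
  claw: 1.5

```text
t: 15.42
ee_pos: [0.4096, 0.263, 0.0145]
tool_rot: [3.14, -0.0, 1.693]
force: [-0.3, -1.6, 5.8]
gripper_width: 0.0292
grasp_force: 29.7
```

Call:
jog_arm:
  rows:
    - [0,0,-1,0]
    - [0,0,-2,0]
    - [0,0,-4,0]
    - [0,0,-2,0]
    - [0,0,0,0]

```text
t: 16.05
ee_pos: [0.41, 0.2633, 0.1054]
tool_rot: [3.138, -0.001, 1.693]
force: [-0.4, 0.2, -1.1]
gripper_width: 0.029
grasp_force: 29.7
```

```bash
python3 go.py 626 -136.1 110 97
```

```text
now [410.  263.3 105.4] yaw 97.0 tilt [-0.004 -0.001] shift cm [-42.28  16.56  -0.46] turn 0.0 q6 0.29
```

Call:
jog_arm:
  rows:
    - [-4.7,1.84,0,0]
    - [-4.7,1.84,0,0]
    - [-4.7,1.84,0,0]
    - [-4.7,1.84,0,0]
    - [-4.7,1.84,0,0]
    - [-4.7,1.84,0,0]
    - [-4.7,1.84,0,0]
    - [-4.7,1.84,0,0]
    - [-4.7,1.84,0,0]
    - [0,0,0,0]
    - [0,0,0,0]

```text
t: 17.42
ee_pos: [0.624, -0.1361, 0.1022]
tool_rot: [-3.139, -0.002, 1.693]
force: [-0.4, -0.3, -0.8]
gripper_width: 0.0292
grasp_force: 29.8
```

```bash
python3 go.py 626 -136.1 19 97
python3 - <<'E'
from cell import manip
import cv2
from h import *
c=manip.camera("wrist");f=c["frame"];cv2.imwrite("pics/w3.png",f[:,:,::-1])
E
```

```text
now [ 624.  -136.1  102.2] yaw 97.0 tilt [-0.003 -0.002] shift cm [-0.02  0.2   8.32] turn -0.0 q6 -0.46
```

View pics/w3.png

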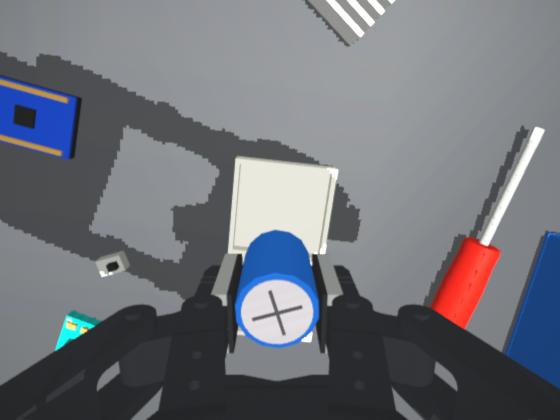

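Run:
```python
from cell import manip
import cv2
from h import *
c=manip.camera("wrist");print(ray(c,[[285,205],[277,260]],.003)[:,:2].round(4))
```

```text
[[ 0.6286 -0.1327]
 [ 0.6282 -0.1742]]
```

The far bay at (285,205) casts to (629,−133), which is the target. The capacitor only looks lower in the image because it is raised. I'll lower it.

Call:
jog_arm:
  rows:
    - [0,0.2,3,0]
    - [0,0,2.5,0]
    - [0,0,1.5,0]
    - [0,0,0.8,0]
    - [0,0,0.4,0]
    - [0,0,0.2,0]
    - [0,0,0,0]

```text
t: 18.4
ee_pos: [0.6274, -0.1367, 0.0203]
tool_rot: [3.141, 0.0, 1.693]
force: [0.8, -0.5, -0.3]
gripper_width: 0.029
grasp_force: 29.8
```

Call:
jog_arm:
  rows:
    - [0,0,0,0]
    - [0,0,0,0]
    - [0,0,0,0]
    - [0,0,-1,0]
    - [0,0,-4,0]
    - [0,0,-5,0]
    - [0,0,0,0]
  claw: 5

```text
t: 19.27
ee_pos: [0.6298, -0.1374, 0.1255]
tool_rot: [3.133, 0.005, 1.693]
force: [0.2, -0.5, -0.3]
gripper_width: 0.0496
grasp_force: 0.0
```

```bash
python3 go.py 560 -342.6 125 97
```

```text
now [ 629.8 -137.4  125.5] yaw 97.0 tilt [-0.009  0.005] shift cm [-19.51  -9.43   0.05] turn 0.0 q6 -0.46
```

Call:
jog_arm:
  rows:
    - [-3.9,-1.89,0,0]
    - [-3.9,-1.89,0,0]
    - [-3.9,-1.89,0,0]
    - [-3.9,-1.89,0,0]
    - [-3.9,-1.89,0,0]
    - [0,0,0,0]
    - [0,0,0,0]
  claw: 6

```text
t: 20.15
ee_pos: [0.5569, -0.3412, 0.1194]
tool_rot: [-3.141, -0.001, 1.693]
force: [0.4, -0.3, -0.3]
gripper_width: 0.0602
grasp_force: 0.0
```

```bash
python3 cap.py 560 -342.6; python3 go.py 560 -342.6 13 97
```

```text
1762 [ 558.9 -340.6] [ 558.7 -340.7   30.7   28.9  -81.8] 0.04590493518314108
now [ 557.2 -340.6  119.5] yaw 97.0 tilt [-0.    -0.001] shift cm [-0.23  0.25 10.65] turn 0.0 q6 -0.79
```

View pics/cap560.png

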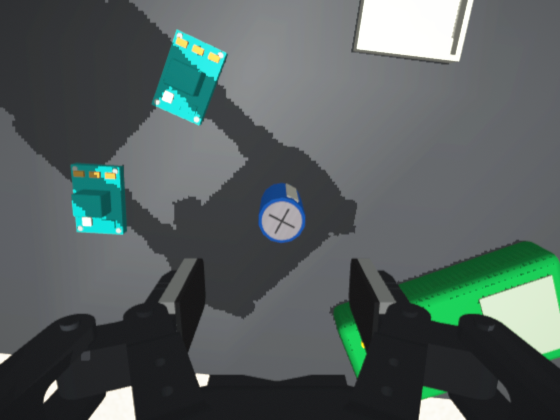

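The capacitor is at (281,219) and the multimeter's near corner at about (335,310), close to the right finger's path. I'll check the clearance.

Run:
```python
from cell import manip
from h import *
c=manip.camera("wrist");P=hmap(c)
for u,v in[(336,308),(338,320),(345,340),(430,275),(525,243)]:print(u,v,(P[v,u]*1000).round(0))
```

```text
336 308 [ 613. -420.    7.]
338 320 [ 612. -420.   23.]
345 340 [ 617. -428.   35.]
430 275 [ 680. -383.    7.]
525 243 [ 744. -348.    7.]
```

It is clear by about 65 mm.

Call:
jog_arm:
  rows:
    - [0,0.16,3,0]
    - [0,0,3,0]
    - [0,0,2.4,0]
    - [0,0,1.4,0]
    - [0,0,0.7,0]
    - [0,0,0,0]

```text
t: 21.0
ee_pos: [0.5589, -0.3413, 0.015]
tool_rot: [3.141, 0.0, 1.694]
force: [-0.3, 0.4, -0.2]
gripper_width: 0.0599
grasp_force: 0.0
```

Call:
jog_arm:
  rows:
    - [0,0,0,0]
    - [0,0,0,0]
    - [0,0,0,0]
    - [0,0,0,0]
    - [0,0,0,0]
  claw: 1.5

```text
t: 21.62
ee_pos: [0.5592, -0.3419, 0.0159]
tool_rot: [3.14, 0.001, 1.693]
force: [-0.3, -0.3, 6.3]
gripper_width: 0.0294
grasp_force: 29.8
```

Call:
jog_arm:
  rows:
    - [0,0,-1,0]
    - [0,0,-2,0]
    - [0,0,-4,0]
    - [0,0,-2,0]
    - [0,0,0,0]

```text
t: 22.25
ee_pos: [0.5595, -0.3421, 0.1069]
tool_rot: [3.139, 0.003, 1.693]
force: [0.2, -0.2, -1.1]
gripper_width: 0.0287
grasp_force: 29.7
```

```bash
python3 go.py 627.6 -199.1 110 97
```

```text
now [ 559.5 -342.1  106.9] yaw 97.0 tilt [-0.003  0.003] shift cm [13.36  8.51 -0.31] turn 0.0 q6 -0.79
```

Call:
jog_arm:
  rows:
    - [3.34,2.12,0,0]
    - [3.34,2.12,0,0]
    - [3.34,2.12,0,0]
    - [3.34,2.12,0,0]
    - [0,0,0,0]
    - [0,0,0,0]

```text
t: 23.0
ee_pos: [0.6259, -0.1986, 0.1036]
tool_rot: [-3.14, -0.001, 1.693]
force: [-0.5, 0.1, -0.8]
gripper_width: 0.0292
grasp_force: 29.7
```

```bash
python3 go.py 627.6 -199.1 19.5 97
```

```text
now [ 625.9 -198.6  103.6] yaw 97.0 tilt [-0.002 -0.001] shift cm [-0.07  0.17  8.41] turn 0.0 q6 -0.55
```

Call:
jog_arm:
  rows:
    - [-0.05,0.1,3,0]
    - [0,0,2.5,0]
    - [0,0,1.5,0]
    - [0,0,0.8,0]
    - [0,0,0.4,0]
    - [0,0,0.25,0]
    - [0,0,0,0]

```text
t: 23.88
ee_pos: [0.6278, -0.199, 0.0208]
tool_rot: [3.141, 0.0, 1.693]
force: [0.7, -0.0, -0.1]
gripper_width: 0.0291
grasp_force: 29.8
```

Call:
jog_arm:
  rows:
    - [0,0,0,0]
    - [0,0,0,0]
    - [0,0,0,0]
    - [0,0,-1,0]
    - [0,0,-4,0]
    - [0,0,-5,0]
    - [0,0,0,0]
  claw: 5

```text
t: 24.75
ee_pos: [0.6302, -0.2, 0.1262]
tool_rot: [3.133, 0.005, 1.693]
force: [0.3, -0.3, 0.5]
gripper_width: 0.0498
grasp_force: 0.0
```

```bash
python3 go.py 648 0 125 140
python3 - <<'E'
import pickle
from h import *
c=pickle.load(open("v0.pkl","rb"))["top"];P=hmap(c);b=(P[...,2]>.024)&(P[...,2]<.04)&(np.hypot(P[...,0]-.648,P[...,1])<.04);print(b.sum(),rect(c,b,.03))
E
```

```text
now [ 630.2 -200.   126.2] yaw 97.0 tilt [-0.009  0.005] shift cm [19.63  4.2   0.12] turn -43.0 q6 -0.55
161 [651.3   1.2  40.2  40.1 -36.5]
```

Call:
jog_arm:
  rows:
    - [4.0,0.9,0,0]
    - [4.0,0.9,0,0]
    - [4.0,0.9,0,0]
    - [4.0,0.9,0,0]
    - [4.0,0.9,0,0]
    - [0,0,0,-9.3]
    - [0,0,0,-9.3]
    - [0,0,0,-9.3]
    - [0,0,0,-9.3]
    - [0,0,0,-9.3]
    - [0,0,0,0]
  claw: 6.5

```text
t: 26.12
ee_pos: [0.6475, 0.0052, 0.1199]
tool_rot: [-3.141, -0.001, 2.503]
force: [-0.5, 0.5, -0.4]
gripper_width: 0.0651
grasp_force: 0.0
```

```bash
python3 - <<'E'
from cell import manip
import cv2
from h import *
c=manip.camera("wrist");P=hmap(c);b=(P[...,2]>.024)&(P[...,2]<.038)&(np.hypot(P[...,0]-.651,P[...,1])<.034);print(b.sum(),rect(c,b,.03),np.nanmedian(P[...,2][b]))
cv2.imwrite("pics/w4.png",c["frame"][:,:,::-1])
E
python3 go.py 651 1 12 143.5
```

```text
1539 [650.5   0.9  41.4  40.1 -36.5] 0.030513276778917686
now [647.6   5.2 119.9] yaw 143.3 tilt [-0.    -0.001] shift cm [-0.52 -0.13 10.79] turn -0.2 q6 -1.04
```

View pics/w4.png

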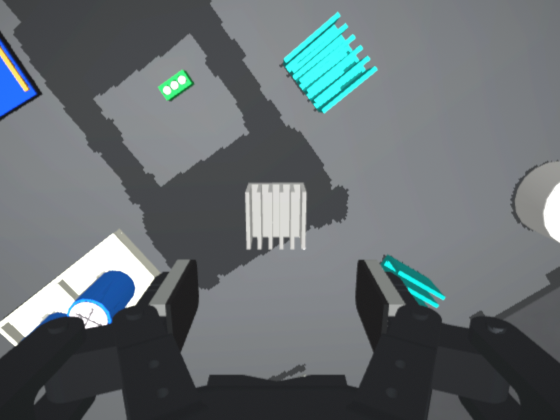

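The silver sink is at (276,215), with its fins parallel to the pads and its neighbours clear.

Call:
jog_arm:
  rows:
    - [-0.5,-0.1,3,0]
    - [0,0,3,0]
    - [0,0,2.5,0]
    - [0,0,1.4,0]
    - [0,0,0.9,0]
    - [0,0,0.1,0]
    - [0,0,0,0]
  claw: 6

```text
t: 27.05
ee_pos: [0.6518, 0.0013, 0.0121]
tool_rot: [3.141, 0.001, 2.504]
force: [0.3, -0.0, 0.3]
gripper_width: 0.0599
grasp_force: 0.0
```

Call:
jog_arm:
  rows:
    - [0,0,0,0]
    - [0,0,0,0]
    - [0,0,0,0]
    - [0,0,0,0]
    - [0,0,0,0]
  claw: 2.5

```text
t: 27.68
ee_pos: [0.6519, 0.0013, 0.0123]
tool_rot: [3.141, 0.002, 2.505]
force: [-0.8, 0.8, 5.2]
gripper_width: 0.0393
grasp_force: 32.1
```

Call:
jog_arm:
  rows:
    - [0,0,-1,0]
    - [0,0,-2,0]
    - [0,0,-4,0]
    - [0,0,-2,0]
    - [0,0,0,0]

```text
t: 28.3
ee_pos: [0.6522, 0.0013, 0.1033]
tool_rot: [3.14, 0.003, 2.505]
force: [-0.4, -1.1, -0.4]
gripper_width: 0.0392
grasp_force: 31.5
```

```bash
python3 go.py 553.5 335.5 105 99.3
```

```text
now [652.2   1.3 103.3] yaw 143.5 tilt [-0.002  0.003] shift cm [27.81 21.   -0.17] turn 44.2 q6 -1.05
```

Call:
jog_arm:
  rows:
    - [4.0,3.0,0,0]
    - [4.0,3.0,0,0]
    - [4.0,3.0,0,0]
    - [4.0,3.0,0,0]
    - [4.0,3.0,0,0]
    - [3.9,3.0,0,0]
    - [3.9,3.0,0,0]
    - [0,0,0,0]

```text
t: 29.3
ee_pos: [0.5503, 0.3385, 0.0995]
tool_rot: [-3.14, -0.002, 2.509]
force: [0.2, -1.1, -1.9]
gripper_width: 0.039
grasp_force: 31.5
```

Call:
jog_arm:
  rows:
    - [0,0,0,8.8]
    - [0,0,0,8.9]
    - [0,0,0,8.8]
    - [0,0,0,8.9]
    - [0,0,0,8.8]
    - [0,0,0,0]

```text
t: 30.05
ee_pos: [0.5525, 0.3342, 0.1001]
tool_rot: [-3.14, 0.001, 1.734]
force: [0.4, 0.0, -0.7]
gripper_width: 0.0393
grasp_force: 31.5
```

```bash
python3 go.py 553.5 335.5 16.5 99.3
python3 - <<'E'
from cell import manip
import cv2
from h import *
c=manip.camera("wrist");P=hmap(c);h,s,v=cv2.split(cv2.cvtColor(c["frame"],cv2.COLOR_RGB2HSV))
b=(h>45)&(h<80)&(s>100)&(np.hypot(P[...,0]-.554,P[...,1]-.335)<.06);print(b.sum(),rect(c,b,.012))
cv2.imwrite("pics/w5.png",c["frame"][:,:,::-1])
E
```

```text
now [552.5 334.2 100.1] yaw 99.3 tilt [-0.002  0.001] shift cm [0.11 0.11 8.36] turn 0.0 q6 0.26
7606 [553.1 339.4  72.5  68.8   9.3]
```

View pics/w5.png

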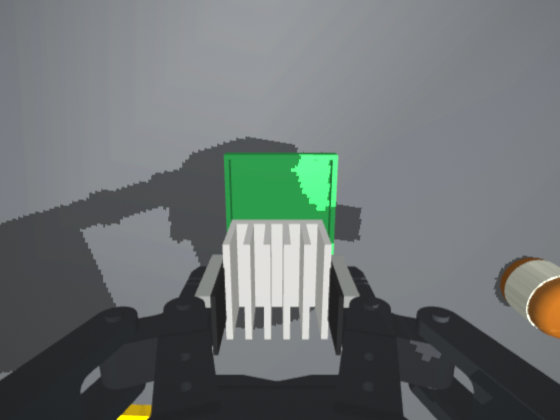

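The sink is square with the green tray, whose centre is at about (553,337). I'll lower it.

Call:
jog_arm:
  rows:
    - [0.2,0.1,3,0]
    - [0,0,2.5,0]
    - [0,0,1.5,0]
    - [0,0,0.8,0]
    - [0,0,0.4,0]
    - [0,0,0.2,0]
    - [0,0,0,0]

```text
t: 30.98
ee_pos: [0.5536, 0.3378, 0.0178]
tool_rot: [3.141, -0.0, 1.733]
force: [0.6, -0.2, -0.4]
gripper_width: 0.0396
grasp_force: 31.5
```

Call:
jog_arm:
  rows:
    - [0,0,0,0]
    - [0,0,0,0]
    - [0,0,0,0]
    - [0,0,-1,0]
    - [0,0,-4,0]
    - [0,0,-5,0]
    - [-5,0,-3,0]
    - [-5,0,-3,0]
    - [-5,0,0,0]
    - [0,0,0,0]
  claw: 5.5

```text
t: 32.22
ee_pos: [0.5785, 0.1864, 0.1786]
tool_rot: [3.14, 0.001, 1.729]
force: [-0.6, -0.0, -0.1]
gripper_width: 0.0548
grasp_force: 0.0
```

Run:
```python
from cell import manip
import cv2
from h import *
c=manip.camera("top");f=c["frame"];P=hmap(c);cv2.imwrite("pics/top1.png",f[:,:,::-1]);h,s,v=cv2.split(cv2.cvtColor(f,cv2.COLOR_RGB2HSV));Z=P[...,2]
def L(n,b,z):print(n,b.sum(),b.sum()>20 and rect(c,b,z),np.nanmedian(Z[b]).round(4))
near=lambda x,y,r:np.hypot(P[...,0]-x,P[...,1]-y)<r
red=((h<8)|(h>172))&(s>140)&(v>70)
for n,x,y in[("b1",.4522,.0525),("b2",.4446,.115)]:L(n,red&near(x,y,.032),.011);L(n+" relay",near(x,y,.02)&(Z>.022)&(Z<.035),.027)
for n,x,y in[("c1",.626,-.136),("c2",.6276,-.199)]:L(n,near(x,y,.03)&(Z>.04),.048)
L("sink",near(.5535,.336,.035)&(Z>.026),.033)
L("blue",(h>105)&(h<130)&(s>120)&(v>80)&near(.4555,-.093,.045),.01)
print(manip.read_state()["force"],manip.read_state()["grasp_force"])
```

```text
b1 235 [452.5  52.9  49.3  33.6   6.7] 0.0107
b1 relay 74 [452.1  52.5  18.5  16.4 -88.5] 0.0266
b2 237 [444.4 113.5  49.6  33.4   7.3] 0.0106
b2 relay 76 [444.6 114.   18.5  16.4 -88.4] 0.0265
c1 174 [ 626.2 -135.8   28.5   28.5    1.1] 0.0479
c2 173 [ 627.7 -196.9   28.6   28.5    1. ] 0.048
sink 0 False nan
blue 443 [455.5 -92.9  66.   40.   -8.3] 0.0076
[0.57852985 0.02688827 0.08077276] 0.0
  return np.nanmean(a, axis, out=out, keepdims=keepdims)
```

View pics/top1.png

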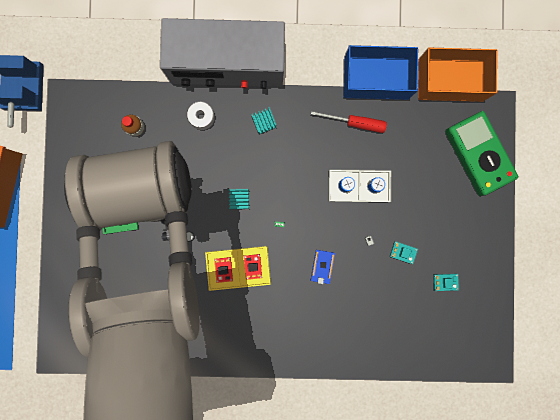

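The boards at (224,270) and (254,266) and the capacitors at (347,184) and (378,184) are all seated at the right heights. The blue board hasn't moved. The arm hides the green tray, so I'll move it aside and check the sink.

Call:
jog_arm:
  rows:
    - [-5,0,0,0]
    - [-5,0,0,0]
    - [-5,0,0,0]
    - [-5,0,0,0]
    - [0,0,0,0]
    - [0,0,0,0]

```text
t: 33.02
ee_pos: [0.6098, -0.0064, 0.1772]
tool_rot: [-3.141, -0.001, 1.734]
force: [-0.4, -0.5, 0.0]
gripper_width: 0.0546
grasp_force: 0.0
```

Run:
```python
from cell import manip
import cv2
from h import *
c=manip.camera("top");f=c["frame"];P=hmap(c);Z=P[...,2];h,s,v=cv2.split(cv2.cvtColor(f,cv2.COLOR_RGB2HSV))
b=(np.hypot(P[...,0]-.5535,P[...,1]-.336)<.04)&(Z>.026)&(Z<.05);print(b.sum(),rect(c,b,.033),np.nanmedian(Z[b]),np.nanmax(Z[b]))
t=(h>45)&(h<80)&(s>100)&(np.hypot(P[...,0]-.5535,P[...,1]-.336)<.06);print(rect(c,t,.012))
cv2.imwrite("pics/sink.png",cv2.resize(f[175:255,75:165,::-1],(540,480)))
```

```text
180 [553.5 336.8  41.3  40.3 -80.4] 0.031919385976016845 0.03839618728227556
[554.5 335.4  74.7  72.4 -80.8]
```

View pics/sink.png

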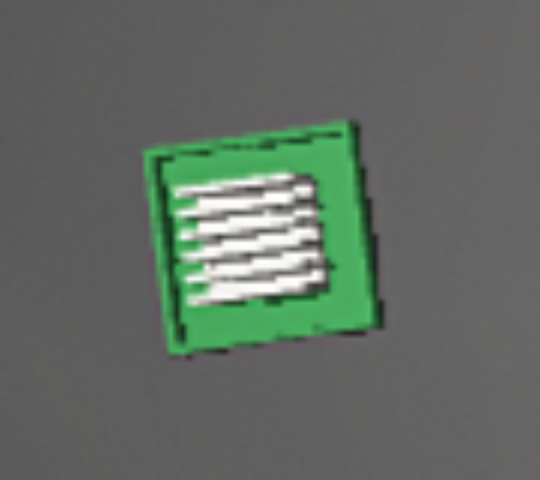

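The sink sits fins up in the green tray, its top at about 33 mm and about 2 mm off centre.

```bash
python3 -c "
from cell import manip
print(manip.job_done())"
```

```text
the job is handed in; nothing more can be done
None
```

The job is handed in at about 33 s of the 107 s allowed: the last camera check showed all five parts flat in their trays within about 3 mm of centre and the blue board unmoved, but the hand-in returned no verdict.

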